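# Press a globe lamp into the light-measuring box

## Task

With the flat blade of the pry tool (not with the fingers) lever the cover of the light-measuring box open past upright, then lay the tool back down on the bench without dropping it. Take the largest round-bulb lamp out of the rack and press it gently, bulb down and upright, into the sprung ring in the box, as far down as the ring goes, and finish while still holding it pressed down there. Leave the other lamps in the rack and everything else on the bench where it stands.

Things in the scene. Friction and masses are not known exactly. Their poses are not given: they have to be found in the camera images.
- box: The light-measuring box: a grey open-topped steel box, 120 x 120 mm, 65 mm high, walls 5 mm, fixed to the bench. Origin at the centre of its underside, z up; its front (the side with the cover's lip) faces its own -x. A 120 mm wide shelf, 8 mm thick, sticks 16 mm out of the front wall, its top 45 mm above the bench.
- cover (a joint): Angle of the black flat cover (125 x 120 mm, 4 mm thick, 80 g) that closes the box: 0 shut, grows as it opens, 1.57 upright, stop at 2.0 leaning back; standing open its edge is up to 205 mm above the bench, so pass above or in front of it. It starts shut or a crack open. The hinge runs along the box's y at its far (+x) rim; it is stiff and stays at any angle (lifting at the lip takes 1 to 2 N).
- cover_hinge (a point): Point on the cover's hinge axis, mid-width: 62 mm along the box's +x from its centre, 65 mm above the bench. The axis is the box's y.
- lip (a point): Underside of the lip of the cover, the 60 mm wide, 16 mm long, 4 mm thick tongue at the middle of its front edge that stands out over the front wall. The point is the middle of the tongue's underside, 132 mm from the hinge (the free edge is 140 mm from it); its x points to the hinge, along the cover. With the cover shut there is a 20 mm gap under it, down to the shelf, and 10 mm from this point back to the front wall.
- cradle (a joint): How far the sprung ring in the box is pressed down, m: 0 up, stop at 0.014. The spring takes about 4 N to start moving and 10 N at the stop, and pushes the ring up again when let go.
- seat (a point): Centre of the top face of the sprung ring (aluminium, upright axis, opening 44 mm, outside 62 mm, 14 mm thick): at the centre of the box, 45 mm above the bench when up (20 mm below the box's rim), moves down with the ring. The globe lamp rests in it with its bulb centre 20 mm above this point (bulb bottom 10 mm below it).
- pry: The pry tool, loose, 60 g, lying flat: black handle 110 mm long, 16 mm wide, 18 mm high, with a thin flat steel blade 16 mm wide and 2 mm thick, sticking 63 mm out of the handle's front end. x along the tool towards the blade, z up; origin on the underside of the handle, 25 mm behind the handle's front end.
- pry_grip (a point): Middle of the tool's handle in width and height, 9 mm above its underside, above the tool's origin: where it balances well enough to be gripped across its width.
- pry_tip (a point): Middle of the blade's front edge: 88 mm ahead of pry_grip along the tool's x, at the same height (the blade's mid-plane lies 9 mm above the handle's underside).
- rack: Wooden rack, a flat board 250 x 80 mm, 16 mm thick, fixed to the bench, with three 34 mm holes in a row, 82 mm apart along its x (the middle one at its centre), a lamp standing bulb down in each. Origin at the centre of its underside.
- lamp: The globe lamp to be pressed: white round bulb 60 mm in diameter, plain metal cap 27 mm in diameter on top (56 to 96 mm above the bulb's bottom, pimple on top to 99 mm), about 110 g. Loose, stands bulb down in one of the rack's holes, bottom 11 mm above the bench. Origin at the bottom of the bulb, z up along the cap.
- lamp_center (a point): Centre of that lamp's bulb, 30 mm above its bottom.
- lamp_grip (a point): Point on that lamp's axis in its metal cap, 80 mm above the bulb's bottom: a good place to grip.
- small_lamp: Another lamp, to be left in the rack: the same shape but smaller, bulb 45 mm in diameter, 78 mm tall. Origin at the bottom of its bulb.
- small_lamp_center (a point): Centre of the small lamp's bulb.
- spot_lamp: Another lamp, to be left in the rack: conical spot lamp, flat face 50 mm in diameter downward, 84 mm tall. Origin at the centre of its face.
- mug: White mug, 82 mm in diameter, 95 mm high, loose, to be left alone.
- reel: Grey reel, 60 mm in diameter, 50 mm high, loose, to be left alone.
- jar: Small clear jar with a cap, 50 mm in diameter, 60 mm high, loose, to be left alone.
- screwdriver: Screwdriver, 160 mm long, lying on the bench, round handle, loose, to be left alone.
- meter: Hand-held multimeter, 140 x 75 x 34 mm, lying on its back, loose, to be left alone.
Things that resemble listed ones, but are neither listed nor needed, are in the scene too. Leave any blue or purple look-alike of the pry alone.

How it is judged:
On the way, in this order (a step that is already met when the one before it is completed fails the run):
1. the pry tool lifts the cover (value of joint cover above 0.4 rad and contact force between pry and cover above 0.1 N), for 0.05 s.
2. the cover stands open, upright or beyond (value of joint cover above 1.4 rad), for 0.2 s.
3. the pry tool lies on the bench, let go (height (world z) of pry below 0.03 m and contact force between the fingers and pry below 0.05 N and linear speed of pry below 0.03 m/s), for 0.2 s.
4. the globe lamp is pressed down in the sprung ring (value of joint cradle above 0.01 m and horizontal distance between lamp_center and seat below 0.006 m and z of lamp_center in the frame of seat below 0.026 m and angle between lamp's own z axis and vertical below 0.25 rad and contact force between lamp and cradle above 4 N and contact force between any of the fingers, the arm and lamp above 1 N), for 0.2 s.
At the end, for the whole second after the job is handed in: The cover is open (over 1.4 rad), the pry tool lies on the bench (origin under 30 mm high), let go and still, and the globe lamp sits upright (within 0.25 rad) and centred (6 mm) in the sprung ring, with the robot on it pressing the ring at least 10 of its 14 mm down (all of step 3 and all of step 4 and value of joint cover above 1.4 rad and linear speed of lamp below 0.03 m/s); the arm keeps its last pose, push and grip.
It fails at once if the fingers or arm push the cover up instead of the tool (value of joint cover below 1.2 rad and contact force between any of the fingers, the arm and cover above 1 N).
It fails at once if the pry tool is dropped (linear speed of pry above 0.7 m/s and contact force between the fingers and pry below 0.01 N).
It fails at once if the lamp is forced down hard (over 40 N) (contact force between lamp and cradle above 40 N).
It fails at once if another lamp or a thing on the bench is moved by more than 30 mm (distance of any of small_lamp_center, spot_lamp, mug, reel, jar, screwdriver, meter from where it was at the start of the episode above 0.03 m).
It fails at once if another lamp or the mug, reel or jar is tipped over (angle between any of small_lamp, spot_lamp, mug, reel, jar's own z axis and vertical above 0.5 rad).
It also fails if it takes over 66 s, if anything falls off the work surface, if the arm or the gripper's body presses on something with over 40 N, if the wrist force passes 120 N, or if a joint passes its speed limit or range.

## Robot

A 7-joint arm with a two-finger parallel gripper is mounted at the origin on the work surface. World frame = base frame: x ahead of the robot, y to its left, z up, the work surface at z = 0. Lengths are in m, angles in rad, forces in N, time in s.
With the tool pointing down it reaches from about 0.425 to 0.925 m from the base axis. Payload 6.8 kg.
Tool frame: the origin (TCP) lies at the very end of the fingers, on their centre line; the grasp point (between the pads) lies 19 mm behind it; z points along the fingers, y is the line along which they close (so a half turn about z gives the same grasp; the last joint's range is limited). The gripper opens to 85 mm and grips with 20 to 120 N. Pads are 22 mm wide; open, the fingers measure 114 mm over their backs; the gripper's body (76 mm by 85 mm) begins 54 mm behind the grasp point. The pads swing forward as they close: fully open they stand 13 mm farther back than shut.
Start: joints at [1.173, 0.477, 0.022, 1.555, -0.011, 1.109, -0.083], TCP at [0.193, -0.647, 0.231] pointing down, gripper open.
Joint ranges: [-2.96, 2.96], [-0.34, 2.1], [-1.41, 1.46], [0.24, 2.44], [-1.37, 4.51], [0.17, 1.92], [-2.96, 2.96]. Speed limits (rad/s): [2.39, 2.39, 3.14, 3.14, 3.14, 3.14, 3.14].

## Interface

Orientations are given as a unit quaternion [w, x, y, z].
In Python, from station import bot gives the robot as it stands.
- The arm moves only by the tool jog_arm, never from a script. Its argument "motion" is a list of rows, each a list of 7 numbers: the turn, a rotation vector about the tool's x, y, z in rad, then the shift along the tool's x, y, z in mm, then the finger opening in mm, from 0 to 85.4. A call has 1 to 10 rows; each row is the pose to reach, as a shift and turn from the pose commanded when the call began, along the tool's axes at that moment; what a row does not reach only later rows make up. A row lasts 1/8 s, in which the tool goes at most 62.5 mm and 10.7 degrees, less where a joint would pass 70% of its speed; a pose out of reach is approached as far as the arm can. A call with a gripper value outside its range is refused whole. The fingers move at their own pace and stop on an object; "grip_force" is the grip in N (left out, the last holds). Time passes only in rows, so rows that repeat a pose let the fingers close. It gives the time, the measured TCP pose, the force, the opening and the grip force at its end, in the units of the state.
- bot.get_obs(): the state, without advancing time (a new reading comes with each control period).
- bot.read_camera(name): name is "scene" or "top" or "wrist"; returns a dict with "pixels" (400x640x3 uint8, red, green, blue), "camera_matrix" (3x3 intrinsics, pixels), "distortion" ([k1, k2, p1, p2, k3] as OpenCV has them; the pictures are not rectified), "T" (4x4, takes a point from camera to world coordinates); the wrist camera has in their place "tool_from_camera" (4x4, takes a point from camera to tool coordinates, whose origin is the TCP and whose axes are the flange's). Camera axes: x right, y down, z forward; pixel columns grow to the right and rows downward; lengths in m; the calibration is good to about 2 mm. A picture is of the moment at which its call begins: read the wrist's pose just before it. There is no depth.
- bot.hand_in(): hands the job in; it is judged then, once.
Trained networks look in a picture, given as the dict that the camera call returned (one of the last four; its "shot" number tells which), for a name from the list of things; names that differ only in an ending like _2 or _b are one class to them, and where a whole thing is asked for, a point or a joint stands for the part that bears it (a point fixed in the world has none). Each returns a list of dicts, best first, with "score" (0 to 1); they miss things now and then, are a little off and sometimes report something else, mostly with a low value. They report only what shows in the picture. A call takes as long as a camera call. They do not tell look-alikes from the thing itself.
- bot.spot_in(thing, picture): "xy" ([column, row] in pixels, amid what is visible of it).
- bot.tip_of(thing, picture): "xy" ([column, row] in pixels: a listed point, or the origin of a listed thing).
The state is a dict: "t": time; "q": joint angles; "joint_vel": joint speeds; "joint_torque": joint torques, N m; "eef_pos": TCP position; "tool_rot": TCP orientation; "contact_force": force on the tool from outside, world axes, zero at the start; "torque": the same for the moment, N m; "gripper_width": opening from 0.0 (shut) to 1.0 (fully open); "grasp_force": force on a finger pad.
Only numpy, scipy, OpenCV 4.12 (cv2) and the standard library are available. Lean on these libraries where they do the work, as an engineer would, in place of code of your own. Each camera call takes 0.05 s, during which the arm holds its last target. There are 200 camera calls.

## Working session

There is one attempt and no reset: what is moved stays moved. The work goes in short steps, Python scripts to look and compute and a tool call to move; the robot and the scene stay as the last step left them, time stands still between calls to the robot, and variables do not carry over. Pictures are saved under pics/ and viewed, at most 11 in all, crops included, and the job is handed in when it is done.

Besides the shell and the picture viewer there is one more tool, called after "Request:" in YAML: its name, and indented under it one key for each argument. jog_arm: Moves the arm, as the interface text tells. Its arguments: {"type":"object","properties":{"motion":{"type":"array"},"grip_force":{"type":"number"}},"required":["motion"]}

```bash
mkdir -p pics; ls; cat > h.py <<'E'
import numpy as np,cv2,json
from scipy.spatial.transform import Rotation as R
from station import bot
def ray(p,xy,T=None):
    T=np.array(p["T"]) if T is None else T
    u=cv2.undistortPoints(np.array([[xy]],float),np.array(p["camera_matrix"]),np.array(p["distortion"]))[0,0]
    d=T[:3,:3]@np.array([u[0],u[1],1.]); return T[:3,3],d/np.linalg.norm(d)
def atz(p,xy,z,T=None):
    o,d=ray(p,xy,T); return o+d*(z-o[2])/d[2]
def tri(rays):
    A=np.zeros((3,3));b=np.zeros(3)
    for o,d in rays:
        M=np.eye(3)-np.outer(d,d);A+=M;b+=M@o
    return np.linalg.solve(A,b)
def rot(o): q=np.array(o["tool_rot"]); return R.from_quat(q[[1,2,3,0]])
def wristT(o,p):
    T=np.eye(4);T[:3,:3]=rot(o).as_matrix();T[:3,3]=o["eef_pos"];return T@np.array(p["tool_from_camera"])
def save(p,n): cv2.imwrite("pics/"+n,p["pixels"][:,:,::-1])
E
python3 - <<'E'
from h import *
o=bot.get_obs();print({k:np.round(o[k],3).tolist() for k in("t","eef_pos","tool_rot","contact_force")})
s=bot.read_camera("scene");t=bot.read_camera("top");save(s,"s0.png");save(t,"t0.png")
print(np.round(s["T"],3).tolist(),np.round(t["T"],3).tolist())
for n in "box cover_hinge lip seat pry_grip pry_tip pry rack lamp_grip lamp_center small_lamp_center spot_lamp mug reel jar screwdriver meter".split():
    for nm,p in(("s",s),("t",t)):
        print(n,nm,[(np.round(d["xy"]).astype(int).tolist(),round(d["score"],2)) for d in bot.tip_of(n,p)[:4]])
E
```

```text
pics
{'t': 0.0, 'eef_pos': [0.193, -0.646, 0.23], 'tool_rot': [-0.001, 0.99, 0.144, -0.0], 'contact_force': [1.01, 1.063, 0.276]}
[[0.838, 0.295, -0.459, 1.074], [0.545, -0.415, 0.729, -0.733], [0.025, -0.861, -0.509, 0.651], [0.0, 0.0, 0.0, 1.0]] [[0.029, -0.983, 0.179, 0.34], [-1.0, -0.029, 0.001, 0.071], [0.004, -0.179, -0.984, 1.491], [0.0, 0.0, 0.0, 1.0]]
box s [([306, 257], 0.73), ([387, 237], 0.44)]
box t [([360, 200], 0.58)]
cover_hinge s [([210, 291], 0.74), ([325, 242], 0.6)]
cover_hinge t [([360, 179], 0.84)]
lip s [([277, 225], 0.65)]
lip t [([368, 225], 0.67), ([182, 193], 0.19)]
seat s []
seat t [([451, 262], 0.68)]
pry_grip s [([348, 168], 0.76), ([341, 186], 0.59), ([349, 212], 0.58)]
pry_grip t [([284, 201], 0.85), ([244, 235], 0.82), ([194, 249], 0.79), ([368, 224], 0.41)]
pry_tip s [([342, 195], 0.67), ([369, 188], 0.58), ([324, 168], 0.5), ([388, 237], 0.18)]
pry_tip t [([265, 220], 0.75), ([238, 208], 0.74), ([210, 274], 0.53)]
pry s [([348, 170], 0.78), ([339, 186], 0.7), ([349, 215], 0.69), ([398, 175], 0.4)]
pry t [([243, 233], 0.59), ([286, 201], 0.55), ([193, 251], 0.53)]
rack s [([212, 297], 0.61)]
rack t [([441, 234], 0.75), ([367, 222], 0.59), ([245, 233], 0.15)]
lamp_grip s [([241, 275], 0.9), ([277, 228], 0.61)]
lamp_grip t [([437, 206], 0.87)]
lamp_center s [([241, 293], 0.61)]
lamp_center t [([433, 206], 0.58)]
small_lamp_center s [([178, 278], 0.93)]
small_lamp_center t [([439, 232], 0.72), ([447, 262], 0.71)]
spot_lamp s [([213, 291], 0.75)]
spot_lamp t [([438, 230], 0.62)]
mug s [([402, 174], 0.84)]
mug t [([181, 193], 0.76)]
reel s [([391, 236], 0.78)]
reel t [([301, 157], 0.89), ([431, 205], 0.54), ([238, 206], 0.15)]
jar s [([367, 284], 0.9)]
jar t [([364, 152], 0.66)]
screwdriver s [([290, 196], 0.5)]
screwdriver t [([285, 274], 0.64)]
meter s [([319, 316], 0.74)]
meter t [([408, 157], 0.95), ([439, 203], 0.62)]
```

View pics/s0.png

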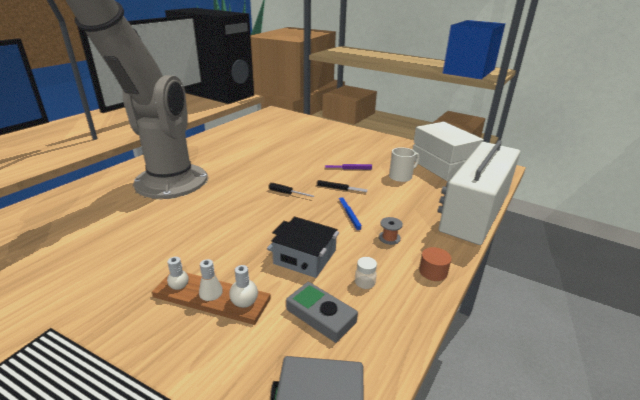

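```bash
python3 - <<'E'
import cv2
i=cv2.imread("pics/t0.png");cv2.imwrite("pics/t0c.png",cv2.resize(i[120:310,150:490],None,fx=2.35,fy=2.35,interpolation=cv2.INTER_CUBIC))
E
```

```text
(no output)
```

View pics/t0c.png

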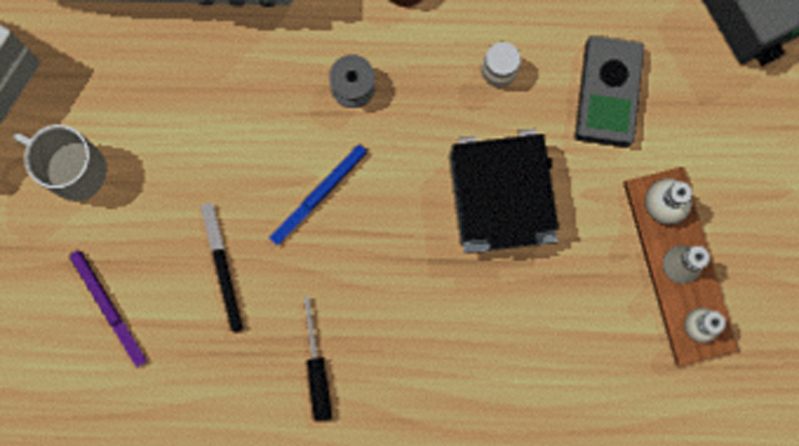

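The scene picture shows pry look-alikes: purple (348,168), blue (349,212), the black screwdriver (290,190) and the black pry with a flat blade (342,186). The top picture has the same pry with its handle at (247,241) and tip at (238,207). The lamps in the top picture are globe (435,205), spot (441,231) and small (449,257). The box lip faces the robot. I choose the black tool with the flat blade and the globe lamp with the largest bulb.

```bash
python3 - <<'E'
from h import *
s=bot.read_camera("scene");t=bot.read_camera("top")
r=lambda a:np.round(a,4).tolist()
c=lambda x,y:(150+x/2.35,120+y/2.35)
print("pry tip",r(atz(t,c(208,205),.009)),"hfront",r(atz(t,c(220,250),.018)),"end",r(atz(t,c(237,330),.018)))
for n,x,y in(("fl",452,145),("fr",545,133),("bl",464,252),("br",558,236)): print("cover",n,r(atz(t,c(x,y),.069)))
# cover mask corner fit
im=cv2.cvtColor(t["pixels"],cv2.COLOR_RGB2GRAY)
m=(im<28).astype(np.uint8);m[:, :330]=0;m[:,400:]=0;m[:165]=0;m[240:]=0
cs,_=cv2.findContours(m,0,2);k=max(cs,key=cv2.contourArea);a=np.array([atz(t,p[0].astype(float),.069)[:2] for p in k],np.float32)
print("cover rect",cv2.minAreaRect(a),cv2.minAreaRect(k))
print("hinge tri",r(atz(t,(360,179),.065)),"lip",r(atz(t,(368,225),.065)), "lip s",r(atz(s,(277,225),.065)),"hinge s",r(atz(s,(325,242),.065)))
for n in("lamp_grip","lamp_center","pry_grip","pry_tip","lip","mug"):
    print(n,[r(atz(t,d["xy"],{"lamp_grip":.091,"lamp_center":.041,"lip":.065}.get(n,.009))) for d in bot.tip_of(n,t)[:3]],[r(atz(s,d["xy"],{"lamp_grip":.091,"lamp_center":.041,"lip":.065}.get(n,.009))) for d in bot.tip_of(n,s)[:3]])
save(s,"s1.png")
x=s["pixels"][150:260,255:415,::-1]
cv2.imwrite("pics/s1c.png",cv2.resize(x,None,fx=5,fy=5,interpolation=cv2.INTER_CUBIC))
E
```

```text
pry tip [0.5812, 0.3091, 0.009] hfront [0.5209, 0.2886, 0.018] end [0.4181, 0.2613, 0.018]
cover fl [0.658, -0.0075, 0.069]
cover fr [0.6773, -0.1263, 0.069]
cover bl [0.5211, -0.0251, 0.069]
cover br [0.5447, -0.1432, 0.069]
cover rect ((0.5998651385307312, -0.07592979073524475), (0.13751038908958435, 0.12335214018821716), 7.269657611846924) ((364.8536376953125, 201.68295288085938), (45.27692794799805, 41.080528259277344), 83.6598129272461)
hinge tri [0.6688, -0.0607, 0.065] lip [0.53, -0.0861, 0.065] lip s [0.523, -0.0753, 0.065] hinge s [0.6639, -0.0656, 0.065]
lamp_grip [[0.5977, -0.2859, 0.091]] [[0.6075, -0.2854, 0.091]]
lamp_center [[0.5978, -0.2825, 0.041]] []
pry_grip [[0.6039, 0.159, 0.009], [0.4998, 0.287, 0.009], [0.4475, 0.439, 0.009]] [[0.6022, 0.1704, 0.009], [0.4531, 0.4106, 0.009], [0.4895, 0.3078, 0.009]]
pry_tip [[0.3766, 0.3821, 0.009], [0.5497, 0.2251, 0.009], [0.6078, -0.0711, 0.009]] [[0.5384, 0.2308, 0.009], [0.3806, 0.3763, 0.009], [0.5822, 0.3313, 0.009]]
lip [[0.5415, -0.0813, 0.065], [0.6705, -0.064, 0.065]] [[0.5354, -0.0782, 0.065]]
mug [[0.6258, 0.4862, 0.009]] [[0.6288, 0.4885, 0.009], [0.7969, -0.089, 0.009]]
```

View pics/s1c.png

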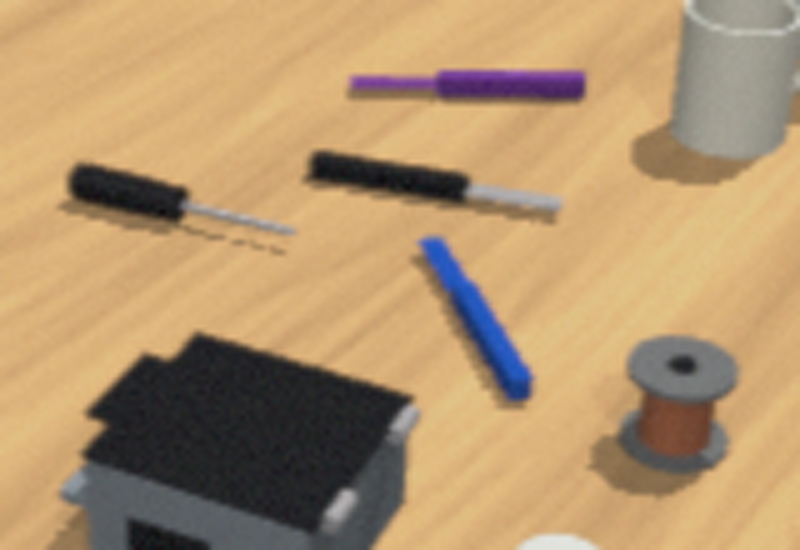

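The crop confirms it: the black handle with the wide flat blade is the pry, and the screwdriver has a round shank. The tongue of the cover points at the robot. I set out.

Request:
jog_arm:
  motion:
    - [0,0,0,50,-33,-4,85]
    - [0,0,0,100,-66,-8,85]
    - [0,0,0,150,-99,-12,85]
    - [0,0,0,200,-132,-16,85]
    - [0,0,0,250,-165,-20,85]
    - [0,0,0,300,-198,-24,85]
    - [0,0,0,350,-231,-28,85]
    - [0,0,0,399,-263,-30,85]
    - [0,0,0,420,-320,-30,85]
    - [0,0,0,435,-380,-20,85]
  grip_force: 100

```text
t: 3.75
eef_pos: [0.5024, -0.1565, 0.252]
tool_rot: [0.0, 0.989, 0.145, 0.001]
contact_force: [1.2, 0.4, -0.2]
gripper_width: 0.995
grasp_force: 0.0
```

```bash
cat >> h.py <<'E'
def delta(o,w,Rw=None):
    "world TCP target -> rotvec, tool shift mm"
    r=rot(o); v=r.inv().apply(np.array(w)-o["eef_pos"])*1000
    rv=(r.inv()*Rw).as_rotvec() if Rw is not None else np.zeros(3)
    return np.round(rv,3).tolist(),np.round(v,1).tolist()
def down(yaw): # tool x along yaw, z down
    return R.from_euler("z",yaw)*R.from_euler("x",np.pi)
E
python3 - <<'E'
from h import *
o=bot.get_obs();print(o["t"],o["eef_pos"],o["tool_rot"])
print(delta(o,(.497,.285,.15),down(.285)), delta(o,(.5,.12,.2)))
E
```

```text
3.75 [ 0.50239164 -0.15653489  0.25196051] [2.78013645e-04 9.89490353e-01 1.44593856e-01 1.17482789e-03]
([0.001, -0.002, 0.005], [120.9, -424.7, 101.9]) ([0.0, 0.0, 0.0], [76.7, -265.7, 51.9])
```

Request:
jog_arm:
  motion:
    - [0,0,0,17,-60,0,85]
    - [0,0,0,34,-119,10,85]
    - [0,0,0,51,-178,30,85]
    - [0,0,0,68,-237,50,85]
    - [0,0,0,85,-296,70,85]
    - [0,0,0,102,-355,90,85]
    - [0,0,0,115,-405,102,85]
    - [0,0,0,121,-425,102,85]
    - [0,0,0,121,-425,102,85]

```text
t: 4.88
eef_pos: [0.4955, 0.2847, 0.1494]
tool_rot: [-0.0, 0.989, 0.146, 0.0]
contact_force: [0.2, -0.5, -0.2]
gripper_width: 0.996
grasp_force: 0.0
```

```bash
python3 - <<'E'
from h import *
o=bot.get_obs();p=bot.read_camera("wrist");save(p,"w1.png");T=wristT(o,p)
print(o["t"],o["eef_pos"],np.round(T[:3,3],3))
for n,z in(("pry_grip",.009),("pry_tip",.009),("pry",0)):
    print(n,[(np.round(d["xy"]).tolist(),round(d["score"],2),np.round(atz(p,d["xy"],z,T),4).tolist()) for d in bot.tip_of(n,p)[:3]])
E
```

```text
4.875 [0.49547028 0.28473735 0.14944003] [0.576 0.308 0.293]
pry_grip [([309.0, 184.0], 0.94, [0.4995, 0.2909, 0.009]), ([160.0, 193.0], 0.88, [0.4452, 0.4372, 0.009]), ([462.0, 118.0], 0.69, [0.6049, 0.1688, 0.009])]
pry_tip [([309.0, 92.0], 0.86, [0.585, 0.3156, 0.009]), ([382.0, 170.0], 0.82, [0.5351, 0.2241, 0.009]), ([198.0, 266.0], 0.59, [0.3691, 0.3842, 0.009])]
pry [([165.0, 194.0], 0.82, [0.4415, 0.4363, 0.0]), ([315.0, 186.0], 0.81, [0.4962, 0.2834, 0.0]), ([460.0, 119.0], 0.76, [0.6042, 0.1655, 0.0])]
```

View pics/w1.png

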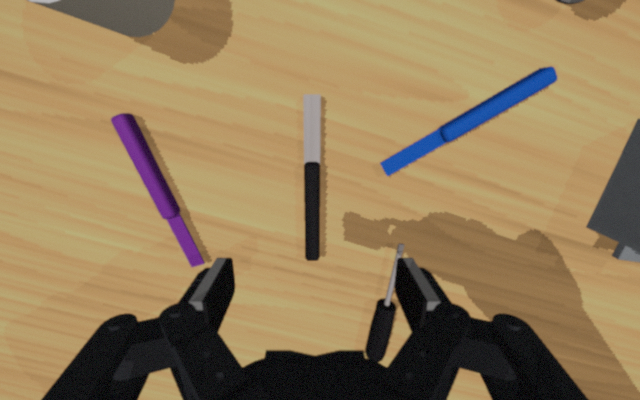

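The wrist picture shows the black pry upright in the frame: tip (313,95), handle front (312,163), handle end (312,258). The blue tool is to the right and the purple one to the left. Going down.

Request:
jog_arm:
  motion:
    - [0,0,0,4,-2,55,50]
    - [0,0,0,4,-2,105,50]
    - [0,0,0,4,-2,135,45]
    - [0,0,0,4,-2,146,40]
    - [0,0,0,4,-2,146,30]
    - [0,0,0,4,-2,146,5]
    - [0,0,0,4,-2,146,5]
    - [0,0,0,4,-2,146,5]
    - [0,0,0,4,-2,146,5]
    - [0,0,0,4,-2,146,5]

```text
t: 6.32
eef_pos: [0.5001, 0.2868, 0.0051]
tool_rot: [-0.0, 0.99, 0.144, 0.001]
contact_force: [-0.1, -1.4, 7.8]
gripper_width: 0.157
grasp_force: 98.6
```

Request:
jog_arm:
  motion:
    - [0,0,0,0,0,-15,5]
    - [0,0,0,0,0,-60,5]
    - [0,0,0,-20,30,-100,5]
    - [0,0,0.03,-47,84,-115,5]
    - [0,0,0.06,-75,138,-115,5]
    - [0,0,0.09,-102,192,-115,5]
    - [0,0,0.12,-129,246,-115,5]
    - [0,0,0.147,-157,300,-115,5]
    - [0,0,0.147,-177,347,-115,5]
    - [0,0,0.147,-177,347,-115,5]

```text
t: 7.58
eef_pos: [0.4277, -0.1008, 0.1192]
tool_rot: [0.001, 0.998, 0.068, 0.0]
contact_force: [0.3, 1.1, -0.6]
gripper_width: 0.157
grasp_force: 98.0
```

```bash
python3 - <<'E'
from h import *
o=bot.get_obs();p=bot.read_camera("wrist");save(p,"w2.png");T=wristT(o,p)
print(o["t"],o["eef_pos"],np.round(T[:3,3],3),o["contact_force"],o["gripper_width"])
for n,z in(("pry_grip",.124),("pry_tip",.124),("lip",.065),("cover_hinge",.065),("box",0)):
    print(n,[(np.round(d["xy"]).tolist(),round(d["score"],2),np.round(atz(p,d["xy"],z,T),4).tolist()) for d in bot.tip_of(n,p)[:3]])
E
```

```text
7.575 [ 0.42773043 -0.10082894  0.11924651] [ 0.511 -0.09   0.263] [ 0.32868213  1.12443673 -0.6059293 ] 0.15720312339712408
pry_grip [([314.0, 264.0], 0.66, [0.4271, -0.1017, 0.124])]
pry_tip [([316.0, 93.0], 0.88, [0.5158, -0.0903, 0.124])]
lip [([312.0, 57.0], 0.87, [0.5383, -0.0855, 0.065])]
cover_hinge []
box []
```

View pics/w2.png

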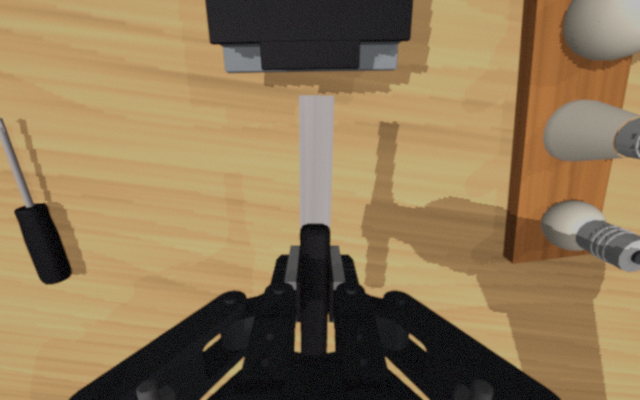

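The wrist picture shows the blade tip at (316,96), and the tongue's front edge at row 68, columns 262 to 360, square to the blade.

```bash
python3 - <<'E'
from h import *
o=bot.get_obs();p=bot.read_camera("wrist");T=wristT(o,p)
for n,xy,z in(("tipL",(300,96),.124),("tipR",(333,96),.124),("lipL",(262,69.5),.067),("lipR",(360,67.5),.067),("covL",(210,42),.069),("covR",(411,38),.069)):
    w=atz(p,xy,z,T);print(n,np.round(w,4),delta(o,w)[1])
E
```

```text
tipL [ 0.5145 -0.077   0.124 ] [87.3, -5.7, -5.3]
tipR [ 0.5167 -0.0919  0.124 ] [87.4, 9.4, -5.4]
lipL [ 0.5275 -0.0486  0.067 ] [104.3, -31.9, 51.7]
lipR [ 0.5376 -0.1091  0.067 ] [105.6, 29.4, 51.7]
covL [ 0.5381 -0.0165  0.069 ] [119.4, -62.2, 49.7]
covR [ 0.558 -0.136  0.069] [121.7, 59.0, 49.7]
```

Request:
jog_arm:
  motion:
    - [0,0,-0.015,0,-3,35,5]
    - [0,0,-0.015,0,-3,62,5]
    - [0,0,-0.015,0,-3,69,5]
    - [0,0,-0.015,0,-3,69,5]
    - [0,0,-0.015,15,-3,69,5]
    - [0,0,-0.015,27,-3,69,5]
    - [0,0,-0.015,31,-3,69,5]
    - [0,0,-0.015,31,-3,69,5]

```text
t: 8.93
eef_pos: [0.4591, -0.0893, 0.0494]
tool_rot: [0.0, 0.997, 0.079, 0.0]
contact_force: [-1.1, 0.1, -1.0]
gripper_width: 0.154
grasp_force: 97.9
```

```bash
python3 - <<'E'
from h import *
o=bot.get_obs();s=bot.read_camera("scene");p=bot.read_camera("wrist")
a=cv2.resize(s["pixels"][190:290,225:365],None,fx=4,fy=4,interpolation=cv2.INTER_CUBIC)
b=cv2.resize(p["pixels"][0:160,190:430],(240,160))
b=cv2.copyMakeBorder(b,0,240,0,0,0)
cv2.imwrite("pics/m1.png",np.hstack([a,b])[:,:,::-1])
for i in range(0,11): 
    th=.2*i; print(round(th,1),round((127-125*np.cos(th))),round(-(9+125*np.sin(th))))
E
```

```text
0.0 2 -9
0.2 4 -34
0.4 12 -58
0.6 24 -80
0.8 40 -99
1.0 59 -114
1.2 82 -126
1.4 106 -132
1.6 131 -134
1.8 155 -131
2.0 179 -123
```

View pics/m1.png

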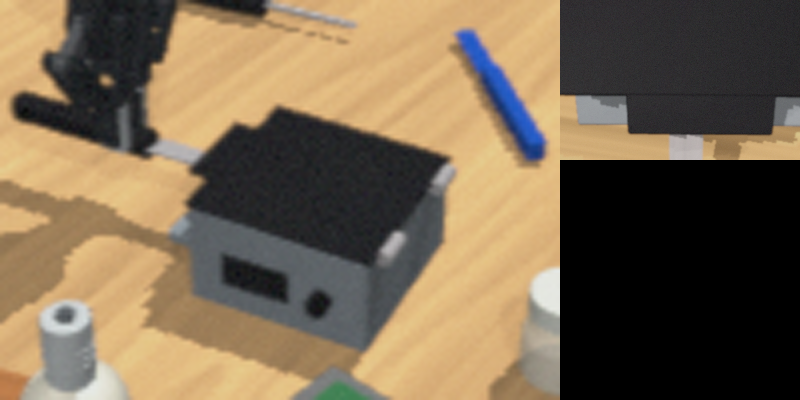

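The blade goes under the tongue: in the wrist view it disappears below the tongue's edge near its middle. Lifting along the arc.

Request:
jog_arm:
  motion:
    - [0,0,0,1,0,-9,5]
    - [0,0,0,4,0,-34,5]
    - [0,0,0,12,0,-58,5]
    - [0,0,0,24,0,-80,5]
    - [0,0,0,40,0,-99,5]
    - [0,0,0,59,0,-114,5]

```text
t: 9.78
eef_pos: [0.5166, -0.0803, 0.1645]
tool_rot: [0.0, 0.997, 0.079, -0.0]
contact_force: [-0.4, -0.8, -2.1]
gripper_width: 0.157
grasp_force: 98.4
```

```bash
python3 - <<'E'
from h import *
o=bot.get_obs();s=bot.read_camera("scene")
cv2.imwrite("pics/m2.png",cv2.resize(s["pixels"][130:290,205:385],None,fx=3.5,fy=3.5,interpolation=cv2.INTER_CUBIC)[:,:,::-1])
E
```

```text
(no output)
```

View pics/m2.png

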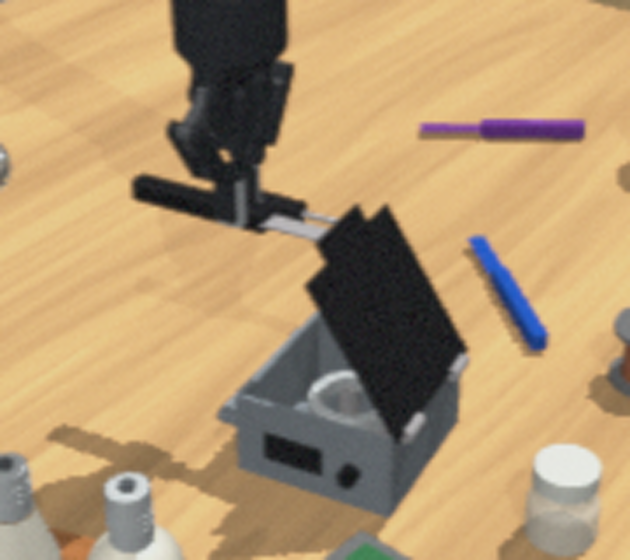

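The cover is at about 1 rad, resting on the blade tip. Continuing over the top, then backing off.

Request:
jog_arm:
  motion:
    - [0,0,0,23,0,-12,5]
    - [0,0,0,47,0,-18,5]
    - [0,0,0,72,0,-20,5]
    - [0,0,0,96,0,-17,5]
    - [0,0,0,106,0,-14,5]
    - [0,0,0,106,0,-14,5]
    - [0,0,0,60,0,-14,5]
    - [0,0,0,0,0,-14,5]
    - [0,0,0,-40,0,-14,5]
    - [0,0,0,-40,0,-14,5]

```text
t: 11.08
eef_pos: [0.4734, -0.0877, 0.1773]
tool_rot: [0.001, 0.997, 0.078, -0.001]
contact_force: [1.4, -0.5, -0.6]
gripper_width: 0.157
grasp_force: 99.0
```

```bash
python3 - <<'E'
from h import *
o=bot.get_obs();s=bot.read_camera("scene");t=bot.read_camera("top")
cv2.imwrite("pics/m3.png",np.hstack([cv2.resize(s["pixels"][130:330,145:385],None,fx=2,fy=2,interpolation=cv2.INTER_CUBIC),cv2.resize(t["pixels"][140:273,310:470],(310,258))if 0 else cv2.copyMakeBorder(cv2.resize(t["pixels"][140:300,310:470],(310,310)),0,90,0,0,0)])[:,:,::-1])
print(delta(o,(.500,.287,.006),down(.285)),delta(o,(.500,.287,.1),down(.285)))
E
```

```text
([0.001, 0.003, -0.13], [84.8, -366.3, 170.6]) ([0.001, 0.003, -0.13], [84.5, -366.2, 76.6])
```

View pics/m3.png

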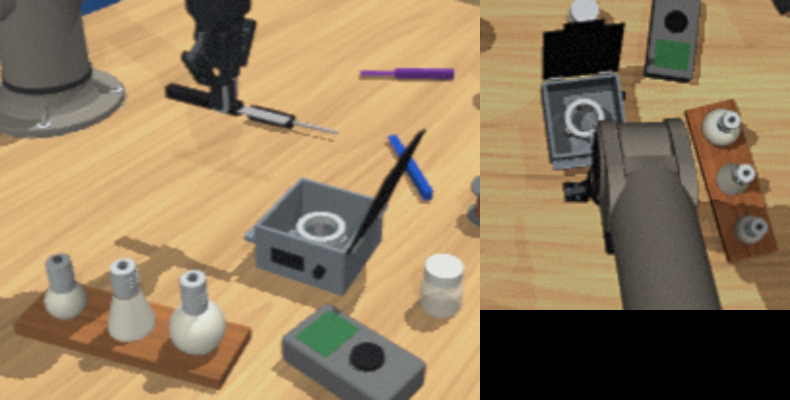

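The cover leans back past upright and the tool is free of it. Now I take the tool back to its old place.

Request:
jog_arm:
  motion:
    - [0,0,-0.02,12,-52,10,5]
    - [0,0,-0.04,24,-104,20,5]
    - [0,0,-0.06,36,-156,30,5]
    - [0,0,-0.08,48,-208,40,5]
    - [0,0,-0.1,60,-260,60,5]
    - [0,0,-0.12,72,-312,80,5]
    - [0,0,-0.13,82,-355,110,5]
    - [0,0,-0.13,85,-366,140,5]
    - [0,0,-0.13,85,-366,155,5]
    - [0,0,-0.13,85,-366,162,5]

```text
t: 12.42
eef_pos: [0.5041, 0.2875, 0.0145]
tool_rot: [0.001, 0.99, 0.143, -0.0]
contact_force: [-0.3, -0.4, -0.5]
gripper_width: 0.155
grasp_force: 99.0
```

Request:
jog_arm:
  motion:
    - [0,0,0,0,0,5,5]
    - [0,0,0,0,0,8,5]
    - [0,0,0,0,0,9.5,5]
    - [0,0,0,0,0,9.5,5]

```text
t: 12.92
eef_pos: [0.5042, 0.2884, 0.0062]
tool_rot: [-0.0, 0.99, 0.143, 0.0]
contact_force: [-0.2, -0.0, -0.5]
gripper_width: 0.155
grasp_force: 99.0
```

Request:
jog_arm:
  motion:
    - [0,0,0,0,0,1,5]
    - [0,0,0,0,0,1.5,5]
    - [0,0,0,0,0,1.5,5]
    - [0,0,0,0,0,1.5,20]
    - [0,0,0,0,0,0,30]
    - [0,0,0,0,0,0,45]
    - [0,0,0,0,0,0,45]
    - [0,0,0,0,0,-30,45]
    - [0,0,0,0,0,-80,45]
    - [0,0,0,0,0,-140,60]
  grip_force: 40

```text
t: 14.18
eef_pos: [0.5032, 0.2879, 0.1464]
tool_rot: [0.0, 0.99, 0.143, -0.001]
contact_force: [1.0, -0.0, 0.4]
gripper_width: 0.698
grasp_force: 0.0
```

```bash
python3 - <<'E'
from h import *
o=bot.get_obs();p=bot.read_camera("wrist");T=wristT(o,p);s=bot.read_camera("scene");t=bot.read_camera("top")
for n,z in(("pry_grip",.009),("pry_tip",.009)):
    print(n,[np.round(atz(p,d["xy"],z,T),3).tolist() for d in bot.tip_of(n,p)[:3]])
for n,z in(("lamp_grip",.091),("lamp_center",.041),("seat",.045)):
    for q in(s,t): print(n,[(np.round(d["xy"]).tolist(),round(d["score"],2),np.round(atz(q,d["xy"],z),3).tolist()) for d in bot.tip_of(n,q)[:2]])
print(delta(o,(.5,.05,.24)),delta(o,(.5,-.2,.24)),delta(o,(.59,-.285,.22),down(.14)))
E
```

```text
pry_grip [[0.444, 0.437, 0.009]]
pry_tip [[0.588, 0.31, 0.009], [0.538, 0.221, 0.009], [0.367, 0.386, 0.009]]
lamp_grip [([245.0, 272.0], 0.69, [0.602, -0.279, 0.091])]
lamp_grip [([439.0, 203.0], 0.72, [0.598, -0.292, 0.091]), ([359.0, 183.0], 0.43, [0.652, -0.055, 0.091])]
lamp_center [([239.0, 290.0], 0.95, [0.589, -0.289, 0.041])]
lamp_center [([433.0, 205.0], 0.84, [0.6, -0.285, 0.041])]
seat [([306.0, 241.0], 0.75, [0.608, -0.068, 0.045])]
seat [([365.0, 200.0], 0.52, [0.607, -0.079, 0.045])]
([0.0, 0.0, 0.0], [-70.9, 227.2, -93.4]) ([0.0, 0.0, 0.0], [-141.9, 466.9, -93.1]) ([0.001, 0.002, 0.148], [-79.6, 573.9, -73.2])
```

The pry lies on the bench. On to the lamp, passing in front of the open cover and above the box.

Request:
jog_arm:
  motion:
    - [0,0,0,-18,57,-40,60]
    - [0,0,0.02,-36,114,-80,60]
    - [0,0,0.04,-54,170,-94,60]
    - [0,0,0.06,-71,227,-94,60]
    - [0,0,0.08,-89,287,-94,60]
    - [0,0,0.1,-107,347,-94,60]
    - [0,0,0.12,-125,407,-94,60]
    - [0,0,0.14,-142,467,-94,60]
    - [0,0,0.148,-125,520,-94,60]
    - [0,0,0.148,-80,560,-94,60]

```text
t: 15.98
eef_pos: [0.5839, -0.2761, 0.2396]
tool_rot: [0.001, 0.998, 0.067, -0.001]
contact_force: [1.6, 0.1, 0.6]
gripper_width: 0.702
grasp_force: 0.0
```

Request:
jog_arm:
  motion:
    - [0,0,0,0,10,0,60]
    - [0,0,0,0,15,0,60]
    - [0,0,0,0,15,0,60]

```text
t: 16.35
eef_pos: [0.5866, -0.2854, 0.2397]
tool_rot: [-0.0, 0.998, 0.07, -0.0]
contact_force: [-0.1, -0.4, -0.3]
gripper_width: 0.706
grasp_force: 0.0
```

```bash
python3 - <<'E'
from h import *
o=bot.get_obs();p=bot.read_camera("wrist");T=wristT(o,p)
print(o["t"],o["eef_pos"],o["tool_rot"]);save(p,"w4.png")
for n,z in(("lamp_grip",.091),("lamp_center",.041),("lamp",.011),("small_lamp_center",.0335)):
    for d in bot.tip_of(n,p)[:3]:
        w=atz(p,d["xy"],z,T);print(n,np.round(d["xy"]).tolist(),round(d["score"],2),np.round(w,4).tolist(),delta(o,w)[1])
E
```

```text
16.35 [ 0.58657432 -0.28543765  0.23974544] [-6.43643724e-05  9.97562576e-01  6.97763885e-02 -3.98654440e-04]
lamp_grip [318.0, 177.0] 0.94 [0.5983, -0.2886, 0.091] [11.3, 4.7, 148.7]
lamp_center [316.0, 164.0] 0.82 [0.6012, -0.2871, 0.041] [14.4, 3.8, 198.7]
lamp [320.0, 164.0] 0.88 [0.5966, -0.2926, 0.011] [9.1, 8.5, 228.7]
small_lamp_center [333.0, 276.0] 0.84 [0.4433, -0.334, 0.0335] [-148.5, 28.2, 206.4]
```

View pics/w4.png

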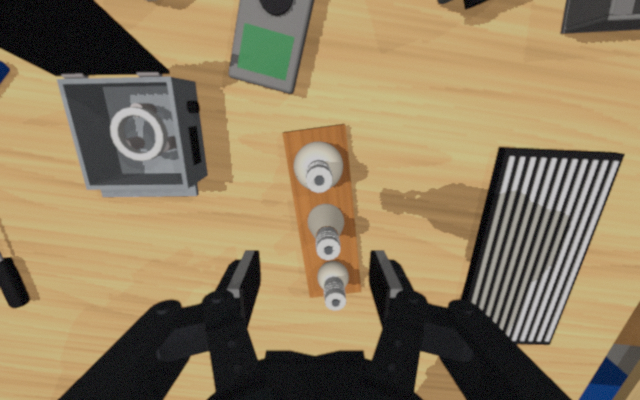

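The wrist picture shows the globe lamp at (320,168) with its cap at (318,178), the spot and small lamps below it, and the ring in the box at (137,133).

Request:
jog_arm:
  motion:
    - [0,0,0,12,4.5,50,60]
    - [0,0,0,12,4.5,105,60]
    - [0,0,0,12,4.5,150,60]
    - [0,0,0,12,4.5,168,60]
    - [0,0,0,12,4.5,168,40]
    - [0,0,0,12,4.5,168,15]
    - [0,0,0,12,4.5,168,15]
    - [0,0,0,12,4.5,168,15]
    - [0,0,0,12,4.5,168,15]
    - [0,0,0,12,4.5,168,15]
  grip_force: 70

```text
t: 17.85
eef_pos: [0.6015, -0.2888, 0.0741]
tool_rot: [0.001, 0.998, 0.07, 0.002]
contact_force: [-0.4, 1.0, 6.5]
gripper_width: 0.298
grasp_force: 69.1
```

```bash
python3 - <<'E'
from h import *
o=bot.get_obs();s=bot.read_camera("scene");t=bot.read_camera("top")
import pickle
w=cv2.imread("pics/w4.png")[:,:,::-1]
p=bot.read_camera("wrist")
# w4 pose
o4=dict(eef_pos=[.58657,-.28544,.23975],tool_rot=[0,.99756,.06978,0]);T=wristT(o4,p)
print("ring from w4",atz(p,(137,133),.045,T))
for q,n in((s,"s"),(t,"t")):
  for d in bot.tip_of("seat",q)[:1]: print(n,d["xy"],atz(q,d["xy"],.045))
# ring outer contour, bright pixels
def ell(im,x0,x1,y0,y1,off=(0,0)):
    g=cv2.cvtColor(np.ascontiguousarray(im[y0:y1,x0:x1]),cv2.COLOR_RGB2GRAY)
    _,m=cv2.threshold(g,175,255,0);cs,_=cv2.findContours(m,0,2);k=max(cs,key=cv2.contourArea)
    e=cv2.fitEllipse(cv2.convexHull(k));return (e[0][0]+x0,e[0][1]+y0),e[1]
for nm,im,b,f in(("w4",w,(90,185,90,180),lambda c:atz(p,c,.045,T)),("t",t["pixels"],(335,390,180,225),lambda c:atz(t,c,.045)),("s",s["pixels"],(285,335,225,255),lambda c:atz(s,c,.045))):
    try: c,ax=ell(im,*b);print(nm,np.round(c,1),np.round(ax,1),np.round(f(c),4))
    except Exception as e: print(nm,e)
E
```

```text
ring from w4 [ 0.60932542 -0.07462202  0.045     ]
s [305.0, 238.7] [ 0.6006014  -0.06020232  0.045     ]
t [367.3, 197.7] [ 0.61600169 -0.08542953  0.045     ]
w4 [136.2 133.5] [46.2 56.6] [ 0.6086 -0.0736  0.045 ]
t [363.3 200.2] [18.8 19.3] [ 0.6079 -0.0735  0.045 ]
s [305.  242.8] [14.5 23.4] [ 0.6105 -0.0742  0.045 ]
```

Request:
jog_arm:
  motion:
    - [0,0,0,0,0,-10,15]
    - [0,0,0,0,0,-40,15]
    - [0,0,0,0,0,-90,15]
    - [0,0,0,0,0,-140,15]
    - [0,0,0,0,0,-176,15]
    - [0,0,0,0,0,-176,15]

```text
t: 18.85
eef_pos: [0.6017, -0.2893, 0.2524]
tool_rot: [0.002, 0.998, 0.07, 0.003]
contact_force: [-0.4, -0.4, -2.3]
gripper_width: 0.296
grasp_force: 68.8
```

```bash
python3 - <<'E'
from h import *
o=bot.get_obs();print(o["t"],o["eef_pos"],np.round(o["q"],3),np.round(rot(o).as_matrix(),3).tolist())
for y in(-.9,-.4): print(delta(o,(.6085,-.0737,.25),down(y)))
s=bot.read_camera("scene");t=bot.read_camera("top")
for q in(s,t):
  for n,z in(("lamp_grip",.267),("lamp_center",.217)): print(n,[(np.round(d["xy"]),round(d["score"],2),np.round(atz(q,d["xy"],z),4)) for d in bot.tip_of(n,q)[:1]])
E
```

```text
18.85 [ 0.60168619 -0.28932023  0.25237564] [ 0.504  0.454 -0.21   1.545  0.101  1.146 -1.158] [[0.99, 0.139, 0.007], [0.139, -0.99, -0.003], [0.006, 0.004, -1.0]]
([0.0, -0.008, 1.039], [36.7, -212.6, 1.8])
([0.002, -0.007, 0.539], [36.7, -212.6, 1.8])
lamp_grip [(array([236., 199.]), 0.83, array([ 0.5973, -0.2803,  0.267 ]))]
lamp_center [(array([236., 221.]), 0.7, array([ 0.5933, -0.2817,  0.217 ]))]
lamp_grip [(array([360., 203.]), 0.18, array([ 0.56  , -0.0422,  0.267 ]))]
lamp_center [(array([362., 149.]), 0.72, array([ 0.7177, -0.0517,  0.217 ]))]
```

Request:
jog_arm:
  motion:
    - [0,0,-0.15,5,-35,0,15]
    - [0,0,-0.3,11,-70,0,15]
    - [0,0,-0.45,18,-106,0,15]
    - [0,0,-0.6,24,-142,0,15]
    - [0,0,-0.75,30,-178,0,15]
    - [0,0.004,-0.9,37,-213,0,15]
    - [0,0.006,-1.0,37,-213,0,15]
    - [0,0.006,-1.0,37,-213,40,15]
    - [0,0.006,-1.0,37,-213,40,15]
    - [0,0.006,-1.0,37,-213,40,15]

```text
t: 20.4
eef_pos: [0.6072, -0.0724, 0.2083]
tool_rot: [-0.0, 0.842, 0.539, 0.003]
contact_force: [0.8, 0.1, -1.2]
gripper_width: 0.297
grasp_force: 69.0
```

```bash
python3 - <<'E'
from h import *
o=bot.get_obs();print(o["t"],o["eef_pos"],np.round(o["q"],2),np.round(rot(o).as_matrix()[:,2],3))
p=bot.read_camera("wrist");T=wristT(o,p);s=bot.read_camera("scene");t=bot.read_camera("top")
z0=o["eef_pos"][2]
for q,TT in((p,T),(s,None),(t,None)):
  for n,z in(("lamp_grip",z0+.017),("lamp_center",z0-.033),("lamp",z0-.063),("seat",.045)): 
    for d in bot.tip_of(n,q)[:1]: print(n,np.round(d["xy"]),round(d["score"],2),np.round(atz(q,d["xy"],z,TT),4))
cv2.imwrite("pics/m4.png",np.hstack([cv2.resize(s["pixels"][130:300,225:395],(400,400),interpolation=cv2.INTER_CUBIC),cv2.resize(p["pixels"][0:400,120:520],(400,400))])[:,:,::-1])
E
```

```text
20.4 [ 0.60721227 -0.07242132  0.20833134] [ 0.38  0.44 -0.47  1.72  0.22  1.04 -0.6 ] [ 0.005  0.004 -1.   ]
lamp_grip [312. 278.] 0.84 [ 0.6056 -0.0743  0.2253]
lamp_center [314. 236.] 0.63 [ 0.6068 -0.0748  0.1753]
lamp [313. 221.] 0.74 [ 0.6053 -0.0757  0.1453]
lamp_grip [308. 178.] 0.63 [ 0.6113 -0.0652  0.2253]
lamp_center [302. 199.] 0.65 [ 0.6067 -0.0834  0.1753]
lamp [303. 207.] 0.58 [ 0.602  -0.0696  0.1453]
seat [305. 241.] 0.48 [ 0.6058 -0.068   0.045 ]
lamp_grip [371. 190.] 0.6 [ 0.6019 -0.0745  0.2253]
lamp_center [366. 192.] 0.6 [ 0.6059 -0.0664  0.1753]
lamp [366. 195.] 0.56 [ 0.6048 -0.0711  0.1453]
seat [366. 199.] 0.54 [ 0.6128 -0.08    0.045 ]
```

View pics/m4.png

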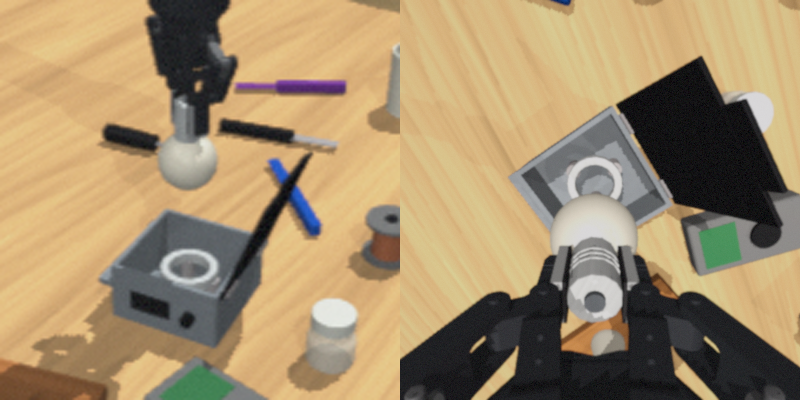

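The lamp hangs upright over the ring, its bulb in line with it in both views, about 2 mm off. Correcting and going down to just above the ring.

Request:
jog_arm:
  motion:
    - [0,0,0,1.5,1.5,35,15]
    - [0,0,0,1.5,1.5,70,15]
    - [0,0,0,1.5,1.5,90,15]
    - [0,0,0,1.5,1.5,98,15]
    - [0,0,0,1.5,1.5,101,15]
    - [0,0,0,1.5,1.5,101,15]

```text
t: 21.9
eef_pos: [0.6101, -0.0713, 0.1077]
tool_rot: [0.0, 0.842, 0.54, 0.003]
contact_force: [-0.1, -0.1, -1.8]
gripper_width: 0.292
grasp_force: 69.0
```

```bash
python3 - <<'E'
from h import *
o=bot.get_obs();print(o["t"],o["eef_pos"],o["contact_force"])
p=bot.read_camera("wrist");T=wristT(o,p);s=bot.read_camera("scene")
z0=o["eef_pos"][2]
for q,TT in((p,T),(s,None)):
  for n,z in(("lamp_grip",z0+.017),("lamp_center",z0-.033),("seat",.045)): 
    for d in bot.tip_of(n,q)[:1]: print(n,np.round(d["xy"]),round(d["score"],2),np.round(atz(q,d["xy"],z,TT),4))
E
```

```text
21.9 [ 0.61008138 -0.07130473  0.10772751] [-0.12336315 -0.07301121 -1.84040182]
lamp_grip [316. 277.] 0.97 [ 0.611  -0.0736  0.1247]
lamp_center [312. 235.] 0.72 [ 0.6089 -0.0721  0.0747]
lamp_grip [305. 217.] 0.57 [ 0.6137 -0.0774  0.1247]
lamp_center [306. 233.] 0.59 [ 0.6126 -0.0718  0.0747]
seat [307. 215.] 0.51 [0.5412 0.035  0.045 ]
```

Request:
jog_arm:
  motion:
    - [0,0,0,0,0,5,15]
    - [0,0,0,0,0,9,15]
    - [0,0,0,0,0,12,15]
    - [0,0,0,0,0,15,15]
    - [0,0,0,0,0,17,15]
    - [0,0,0,0,0,17,15]

```text
t: 23.05
eef_pos: [0.6095, -0.0712, 0.09]
tool_rot: [-0.0, 0.842, 0.54, 0.003]
contact_force: [-2.8, -0.2, 6.3]
gripper_width: 0.299
grasp_force: 69.5
```

Request:
jog_arm:
  motion:
    - [0,0,0,-0.5,-1.2,1,15]
    - [0,0,0,-0.5,-1.2,2.5,15]
    - [0,0,0,-0.5,-1.2,4,15]
    - [0,0,0,-0.5,-1.2,4,15]

```text
t: 23.55
eef_pos: [0.6092, -0.0712, 0.0866]
tool_rot: [0.0, 0.842, 0.54, 0.004]
contact_force: [-0.5, -0.2, 7.2]
gripper_width: 0.3
grasp_force: 69.7
```

Request:
jog_arm:
  motion:
    - [0,0,0,0,0,1,15]
    - [0,0,0,0,0,2,15]
    - [0,0,0,0,0,3,15]
    - [0,0,0,0,0,3,15]

```text
t: 24.05
eef_pos: [0.6093, -0.0711, 0.0843]
tool_rot: [0.001, 0.842, 0.54, 0.004]
contact_force: [-3.7, 0.4, 10.7]
gripper_width: 0.295
grasp_force: 70.4
```

Request:
jog_arm:
  motion:
    - [0,0,0,-0.3,-0.6,0.5,15]
    - [0,0,0,-0.3,-0.6,0.5,15]
    - [0,0,0,-0.3,-0.6,0.5,15]
    - [0,0,0,-0.3,-0.6,0.5,15]

```text
t: 24.55
eef_pos: [0.6092, -0.0711, 0.0842]
tool_rot: [0.001, 0.842, 0.54, 0.004]
contact_force: [-2.7, 0.3, 12.4]
gripper_width: 0.299
grasp_force: 70.4
```

```bash
python3 - <<'E'
from h import *
o=bot.get_obs();print(o["t"],o["eef_pos"],o["contact_force"])
p=bot.read_camera("wrist");T=wristT(o,p);s=bot.read_camera("scene")
z0=o["eef_pos"][2]
for q,TT in((p,T),(s,None)):
  for n,z in(("lamp_grip",z0+.017),("lamp_center",z0-.033)):
    for d in bot.tip_of(n,q)[:1]: print(n,np.round(d["xy"]),round(d["score"],2),np.round(atz(q,d["xy"],z,TT),4))
print("pry",[np.round(atz(s,d["xy"],.009),3) for d in bot.tip_of("pry_grip",s)])
cv2.imwrite("pics/m5.png",np.hstack([cv2.resize(s["pixels"][130:300,225:395],(400,400),interpolation=cv2.INTER_CUBIC),cv2.resize(p["pixels"][0:400,120:520],(400,400))])[:,:,::-1])
E
```

```text
24.55 [ 0.60918502 -0.07109532  0.08424538] [-2.65088452  0.31030118 12.44184069]
lamp_grip [312. 278.] 0.91 [ 0.6079 -0.0728  0.1012]
lamp_center [314. 236.] 0.94 [ 0.6088 -0.0735  0.0512]
lamp_grip [311. 226.] 0.81 [ 0.6262 -0.0732  0.1012]
lamp_center [305. 241.] 0.57 [ 0.6107 -0.0737  0.0512]
pry [array([0.502, 0.287, 0.009]), array([0.609, 0.155, 0.009]), array([0.437, 0.443, 0.009])]
```

View pics/m5.png

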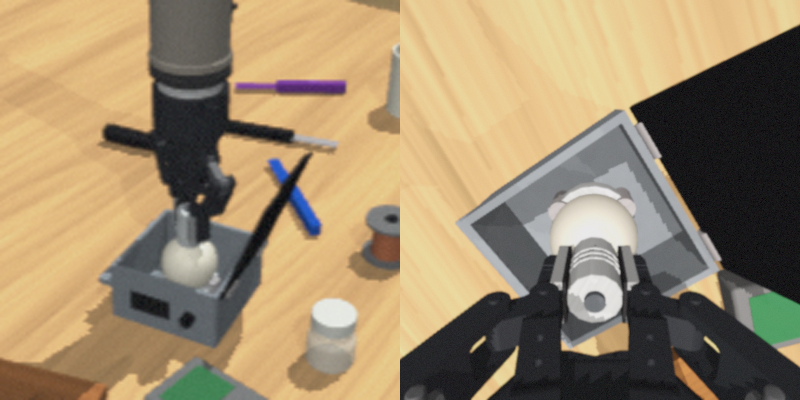

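The bulb sits in the ring, upright and centred at (0.609, -0.0735). The height and about 14 N of force match the ring's stop, the cover is open and the pry lies on the bench.

```bash
python3 -c "
from station import bot
print(bot.hand_in())"
```

```text
the job is handed in; nothing more can be done
None
```

I handed the job in at about 25 s; the judge returned no verdict. By my last look, the cover is open past upright and the pry tool lies back on the bench. The globe lamp is held upright and centred in the ring, pressed to its stop with about 14 N.

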